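# Free the projector remote from under the disc cases

## Robot

A 7-joint arm with a two-finger parallel gripper is mounted at the origin on the work surface. World frame = base frame: x ahead of the robot, y to its left, z up, the work surface at z = 0. Lengths are in mm, angles in rad, forces in N, time in s.
With the tool pointing down it reaches from about 400 to 900 mm from the base axis. Payload 5.6 kg.
Tool frame: the origin (TCP) lies between the finger pads; the fingertips stand 8 mm ahead of it and the grasp point (between the pads) lies 11 mm behind it; z points along the fingers, y is the line along which they close (so a half turn about z gives the same grasp; the last joint's range is limited). The gripper opens to 92 mm and grips with 3 to 60 N. Pads are 20 mm wide; open, the fingers measure 128 mm over their backs; the gripper's body (75 mm by 189 mm) begins 69 mm behind the grasp point.
Start: joints at [1.081, 0.468, -0.012, 1.603, 0.006, 1.071, -0.056], TCP at [280.815, -586.218, 222.592] pointing down, gripper open.
Joint ranges: [-2.53, 2.53], [-0.31, 2.02], [-1.57, 1.55], [0.28, 2.44], [-1.29, 4.43], [0.15, 1.84], [-2.92, 2.92]. Speed limits (rad/s): [2.57, 2.57, 3.14, 3.14, 3.14, 3.14, 3.14].

## Interface

Orientations are given as a rotation vector (axis times angle).
In Python, from cell import robot, grip, kinematics, readout, read_camera, camera_info, ticket, spot_in, mark_of gives the robot as it stands. Calls block until the motion is done:
- robot.movep(position, orientation): joint-space move of the TCP to a pose.
- robot.servo_line(position, feed=150, rotation=None): straight line of the TCP; rotation=None keeps the orientation; feed is the mean speed in mm/s.
- robot.goto_joints(angles): joint-space move.
- grip(opening, newtons=None): opening from 0.0 (shut) to 1.0 (fully open); newtons is the grip in N (None keeps the last); returns when the fingers have stopped.
- robot.hold(seconds).
- kinematics.ik(position, orientation): joint angles nearest the present ones, or None.
- readout.observe(): the state.
- read_camera(name): name is "scene" or "side" or "wrist"; returns (picture, depth): 400x640x3 uint8, red, green, blue; 400x640 float32, mm along the optical axis (not along the pixel's ray), 0 where there is no reading.
- camera_info(name): a dict with "camera_matrix" (3x3 intrinsics, pixels), "R" (3x3) and "t" (3): a world point X has camera coordinates R X + t. Camera axes: x right, y down, z forward; pixel columns grow to the right and rows downward; lengths in mm; the calibration is good to about 2 mm. A picture is of the moment at which its call begins: read the wrist's pose just before it. camera_info takes no time and is no camera call; for the wrist camera it gives the pose at the moment of the call.
A pose or a line that the arm cannot do raises robot.IKError and nothing moves.
- ticket.job_done(): hands the job in; it is judged then, once.
Trained networks look in the newest picture that a camera, given by its name, has taken for a name from the list of things; names that differ only in an ending like _2 or _b are one class to them, and where a whole thing is asked for, a point or a joint stands for the part that bears it (a point fixed in the world has none). Each returns a list of dicts, best first, with "p" (0 to 1); they miss things now and then, are a little off and sometimes report something else, mostly with a low value. They report only what shows in the picture. A call takes as long as a camera call.
- spot_in(camera, query): "xy" ([column, row] in pixels, amid what is visible of it).
- mark_of(camera, query): "xy" ([column, row] in pixels: a listed point, or the origin of a listed thing).
The state is a dict: "t": time; "joints": joint angles; "joint_velocities": joint speeds; "joint_torque": joint torques, N m; "tcp_pos": TCP position; "tcp_rot": TCP orientation; "contact_force": force on the tool from outside, world axes, zero at the start; "wrist_torque": the same for the moment, N m; "grip_width": opening from 0.0 (shut) to 1.0 (fully open); "grip_force": force on a finger pad.
Only numpy, scipy, OpenCV 4.12 (cv2) and the standard library are available. Lean on these libraries where they do the work, as an engineer would, in place of code of your own. Each camera call takes 0.05 s, during which the arm holds its last target. There are 200 camera calls.

## Task

The white projector remote has ended up under a stack of two disc cases on one of the two case stands. Slide it out from under them, between the stand's two front posts, letting the cases settle flat in their stack on the stand without lifting or toppling them. Then set the remote down, not dropped, lying wholly on the black mat in the middle, lengthwise, buttons up, and let go; either end may point forward.

Things in the scene. Friction and masses are not known exactly. Their poses are not given: they have to be found in the camera images.
- remote_white: White bar 160 (its x) x 40 (y) x 13 mm high, 80 g, dark keys on top. Origin: centre of its underside; z up. It lies on a stand's 8 mm thick base, under the cases. Its -x end, towards the robot, sticks out about 60 mm past the stand's two front posts, 8 mm above the table. Pulled along its own -x it passes freely between the posts; clear of them and the cases after 105 mm.
- case_low: Blue-edged, black-covered disc case, flat closed plastic box 125 (its x) x 142 (its y) x 12 mm high, about 90 g, lying on the white remote, 1 to 5 mm behind the posts (10 mm thick, 56 mm high, 104 mm apart between centres), which hold it back; it drops 13 mm onto the stand when the remote is out. Origin: centre of its underside; z up.
- case_top: Red-edged, white-covered disc case, flat closed plastic box 125 (its x) x 142 (its y) x 12 mm high, about 90 g, lying squarely on the blue case, its top at first 45 mm above the table, held back by the same posts. The stand is dark wood, fixed, 156 mm deep x 170 mm wide. Origin: centre of its underside; z up.
- mat: Black rubber mat fixed to the table, 200 (its x) x 80 (its y) x 4 mm high, between the two stands. Origin: centre of its underside; x along its length, z up.

How it is judged:
By the outcome, as a careful person would: the job done as asked, in the order asked, and still so for the second after the job is handed in, with the robot touching nothing.
It also fails if it takes over 38 s, if anything falls off the work surface, if the arm or the gripper's body presses on something with over 40 N, if the wrist force passes 120 N, or if a joint passes its speed limit or range.

## Working session

There is one attempt and no reset: what is moved stays moved. The work goes in short steps, each a Python script; the robot and the scene stay as the last script left them, time stands still between calls to the robot, and variables do not carry over. Pictures are saved under pics/ and viewed, at most 10 in all, crops included, and the job is handed in when it is done.

```bash
ls; mkdir -p pics; cat > h.py <<'E'
import numpy as np, cv2
from cell import *
def shot(cam,name=None):
    info=camera_info(cam); im,d=read_camera(cam)
    if name: cv2.imwrite(f'pics/{name}.png',im[:,:,::-1])
    return im,d,info
def world(info,uv,z):  # depth map value -> world
    K,R,t=[np.array(info[k]) for k in("camera_matrix","R","t")]
    c=np.linalg.inv(K)@np.array([uv[0],uv[1],1.])*z
    return R.T@(c-t)
def cloud(info,d):
    K,R,t=[np.array(info[k]) for k in("camera_matrix","R","t")]
    v,u=np.mgrid[:d.shape[0],:d.shape[1]]
    p=np.stack([u,v,np.ones_like(u)],-1)@np.linalg.inv(K).T*d[...,None]
    return (p-t)@R
def onplane(info,uv,z):
    K,R,t=[np.array(info[k]) for k in("camera_matrix","R","t")]
    o=-R.T@t; r=R.T@np.linalg.inv(K)@np.array([uv[0],uv[1],1.])
    return o+r*(z-o[2])/r[2]
E
python3 - <<'E'
from h import *
np.set_printoptions(precision=1,suppress=True)
for c in("scene","side"):
    im,d,i=shot(c,c); P=cloud(i,d)
    print(c,"cam at",-np.array(i["R"]).T@i["t"])
    for q in("remote_white","case_low","case_top","mat"):
        for f in(spot_in,mark_of):
            for r in f(c,q)[:2]:
                u,v=[int(round(x)) for x in r["xy"]]
                print(q,f.__name__,r["p"],r["xy"],P[v,u] if 0<=v<400 and 0<=u<640 else None)
print(readout.observe()["t"],readout.observe()["tcp_rot"])
E
```

```text
cell.py
pics
scene cam at [1124.9 -316.6  789.7]
remote_white call 0.93 [402.9, 156.0] [528.2 223.4  21.6]
remote_white call 0.94 [413.7, 173.7] [601.2 196.2  46.1]
case_low call 0.78 [412.5, 202.1] [655.4 154.7  36.8]
case_top call 0.81 [434.3, 187.0] [650.7 209.3  48.2]
case_top call 0.9 [436.0, 184.0] [643.8 220.2  44.9]
mat call 0.87 [330.2, 213.3] [583.3  10.2   6.6]
mat call 0.79 [329.8, 211.0] [576.6  14.    3.6]
side cam at [208.7 787.5 590.7]
remote_white call 0.57 [282.9, 289.8] [540.5 230.3  20.2]
remote_white call 0.8 [266.3, 286.6] [572.7 233.6  17. ]
case_low call 0.61 [266.2, 278.8] [577.5 224.8  26.6]
case_top call 0.69 [235.2, 266.5] [634.2 234.6  42.2]
case_top call 0.44 [321.7, 231.9] [567.1  18.4   2.1]
case_top call 0.89 [238.9, 265.2] [629.2 229.7  42.7]
mat call 0.57 [320.0, 234.0] [568.2  25.6   1.1]
mat call 0.89 [321.3, 234.9] [564.6  28.3   1.4]
0.9 [ 3.1  0.7 -0. ]
```

View pics/scene.png

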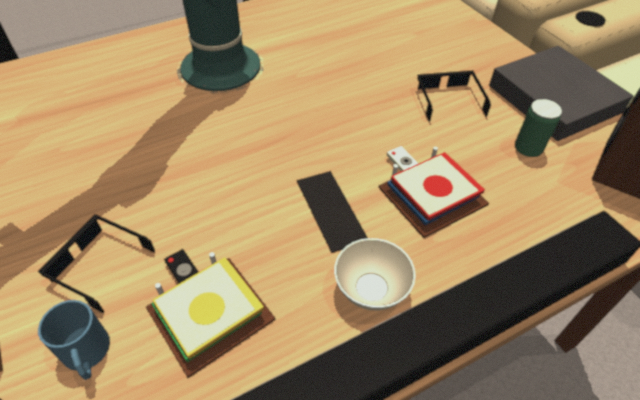

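View pics/side.png

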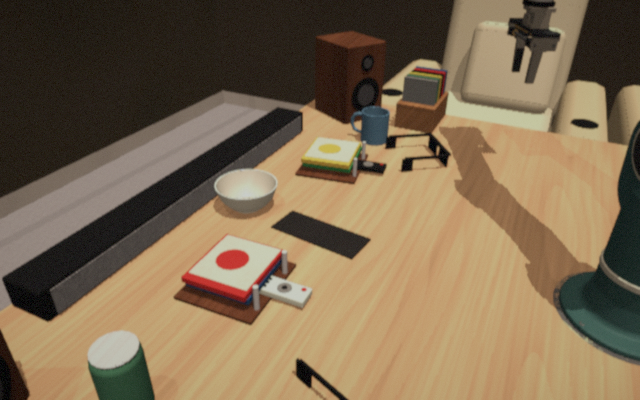

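The white remote's exposed end is under the red/white case stack (scene 403,156; side 288,290). The mat is at scene (330,212), with a bowl behind its far end at (374,275). Next come wrist views from two places.

```bash
python3 - <<'E'
from h import *
np.set_printoptions(precision=1,suppress=True)
for n,(p) in enumerate([(480,210,330),(500,90,330)]):
    robot.movep(p,[np.pi,0,0]); robot.hold(0.2)
    o=readout.observe(); print(o["t"],o["tcp_pos"],np.array(o["joints"]))
    im,d,i=shot("wrist",f"w{n}"); np.savez(f"w{n}.npz",im=im,d=d,**{k:np.array(i[k]) for k in i})
    P=cloud(i,d); print("cam",-np.array(i["R"]).T@i["t"])
    for q in("remote_white","case_top","mat"):
        for f,nm in((spot_in,'spot'),(mark_of,'mark')):
            for r in f("wrist",q)[:2]:
                u,v=[int(round(x)) for x in r["xy"]]
                print(q,nm,r["p"],r["xy"],P[min(v,399),min(u,639)])
cv2.imwrite("pics/ww.png",cv2.resize(np.vstack([cv2.imread("pics/w0.png"),cv2.imread("pics/w1.png")]),(480,600)))
E
```

```text
4.0083 [480.2 209.6 329.9] [ 0.3  0.3 -0.9  1.7  0.2  1.2 -2.3]
cam [564.3 210.3 493. ]
remote_white spot 0.92 [307.1, 131.0] [535.9 223.5  21.2]
remote_white spot 0.46 [355.2, 50.2] [652.2 151.7  32.8]
remote_white mark 0.66 [307.3, 106.4] [574.5 223.1  22.4]
case_top spot 0.91 [301.9, 54.6] [643.3 229.   45.5]
case_top mark 0.62 [302.6, 58.3] [639.2 227.5  47.1]
mat spot 0.94 [432.8, 102.3] [580.9  18.    6.4]
mat mark 0.93 [429.2, 109.6] [568.5  22.4   4.8]
5.1167 [499.7  91.6 330.1] [ 0.5  0.2 -0.9  1.8  0.2  1.2 -2. ]
cam [583.8  92.5 493.3]
remote_white spot 0.94 [236.7, 142.9] [536.1 220.8  23. ]
remote_white mark 0.8 [236.0, 116.2] [578.7 216.1  33.8]
remote_white mark 0.28 [225.8, 72.1] [640.1 222.4  46.4]
case_top spot 0.77 [223.9, 68.9] [644.3 225.2  45.4]
case_top mark 0.81 [226.8, 71.0] [641.3 220.4  48. ]
mat spot 0.89 [358.3, 116.5] [579.   21.5   5. ]
mat mark 0.86 [358.4, 121.6] [569.4  21.1   5.4]
```

View pics/ww.png

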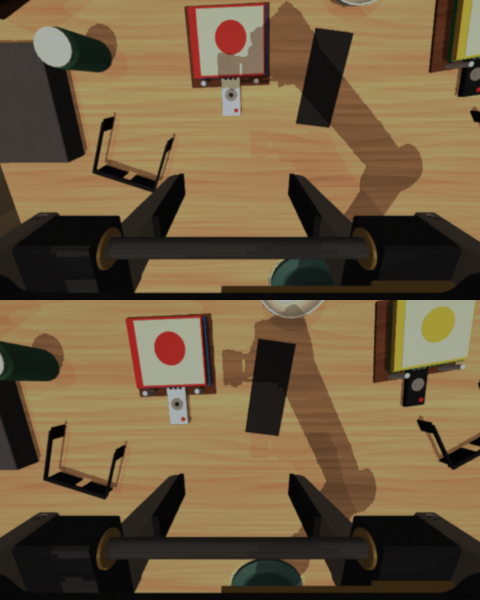

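The wrist views (upper, w0, and lower, w1) show the white remote's end at full-size px (307,131) and (237,143). The mat is clear at (430,103) and (358,117), and the shades' frame is well away from both. Now I'll measure edges by segmentation.

```bash
python3 - <<'E'
from h import *
np.set_printoptions(precision=2,suppress=True)
def comp(m,uv):
    n,l=cv2.connectedComponents(m.astype(np.uint8)); u,v=map(int,uv)
    w=l[v-8:v+9,u-8:u+9]; w=w[w>0]
    return l==np.bincount(w).argmax()
cents={"r":[],"m":[]}
for n,(ur,um) in enumerate([((307,131),(430,103)),((237,143),(358,117))]):
    D=np.load(f"w{n}.npz"); im=D["im"].astype(int); d=D["d"]; P=cloud(D,d)
    white=(im.min(-1)>115)&(im.max(-1)-im.min(-1)<40)&(P[...,2]<34)
    black=(im.max(-1)<60)
    for nm,mk,uv,z in(("r",white,ur,21),("m",black,um,4)):
        c=comp(mk,uv); ys,xs=np.nonzero(c)
        W=np.array([onplane(D,(x,y),z)[:2] for x,y in zip(xs,ys)],np.float32)
        (cx,cy),(a,b),th=cv2.minAreaRect(W); bx=cv2.boxPoints(((cx,cy),(a,b),th))
        print(n,nm,len(xs),(cx,cy),(a,b),th,"depth z median",np.median(P[c][:,2]), bx[np.argsort(bx[:,0])].ravel())
        # near-end midpoint in px for triangulation
        K,R,t=D["camera_matrix"],D["R"],D["t"]
        e=bx[np.argsort(bx[:,0])]; q=e[:2].mean(0)
        if nm=="m": q=np.array([cx,cy])
        o=-R.T@t; ray=np.array([*q,z])-o; cents[nm].append((o,ray/np.linalg.norm(ray)))
for k,v in cents.items():
    A=sum(np.eye(3)-np.outer(r,r) for o,r in v); b=sum((np.eye(3)-np.outer(r,r))@o for o,r in v)
    print("triang",k,np.linalg.solve(A,b))
# stand posts & case: points by height in depth, w1
for n in(0,1):
    D=np.load(f"w{n}.npz"); P=cloud(D,D["d"]); 
    s=(P[...,0]>500)&(P[...,0]<740)&(P[...,1]>130)&(P[...,1]<310)
    c=s&(P[...,2]>40)&(P[...,2]<52)&(P[...,0]>585); print("case top rect",cv2.minAreaRect(P[c][:,:2].astype(np.float32)))
im=np.load("w1.npz")["im"]
cv2.imwrite("pics/c.png",cv2.resize(im[10:190,140:420,::-1],None,fx=2.8,fy=2.8,interpolation=2))
E
```

```text
0 r 721 (530.5919189453125, 222.24240112304688) (64.10377502441406, 39.901187896728516) 1.4638901948928833 depth z median 22.132034042215267 [498.04 241.37 499.06 201.48 562.12 243.01 563.14 203.12]
0 m 6083 (572.5928955078125, 20.69029998779297) (79.38304901123047, 197.75685119628906) 83.31209564208984 depth z median 5.167873010585485 [469.76  -7.22 479.01  71.63 666.18 -30.25 675.42  48.6 ]
1 r 954 (538.6121826171875, 222.50820922851562) (79.337646484375, 39.62263107299805) 1.2242590188980103 depth z median 22.1207119558687 [498.53 241.47 499.38 201.85 577.85 243.16 578.7  203.55]
1 m 5826 (572.5811767578125, 20.42306137084961) (78.97239685058594, 198.166748046875) 83.07615661621094 depth z median 5.196814404919811 [469.46  -6.83 478.98  71.57 666.18 -30.72 675.7   47.68]
triang r [498.86 221.44  21.71]
triang m [572.58  20.27   2.93]
case top rect ((643.1882934570312, 226.66236877441406), (121.10411834716797, 142.115966796875), 2.1288721561431885)
case top rect ((643.8966064453125, 226.568603515625), (120.12744903564453, 142.24636840820312), 1.9461382627487183)
```

View pics/c.png

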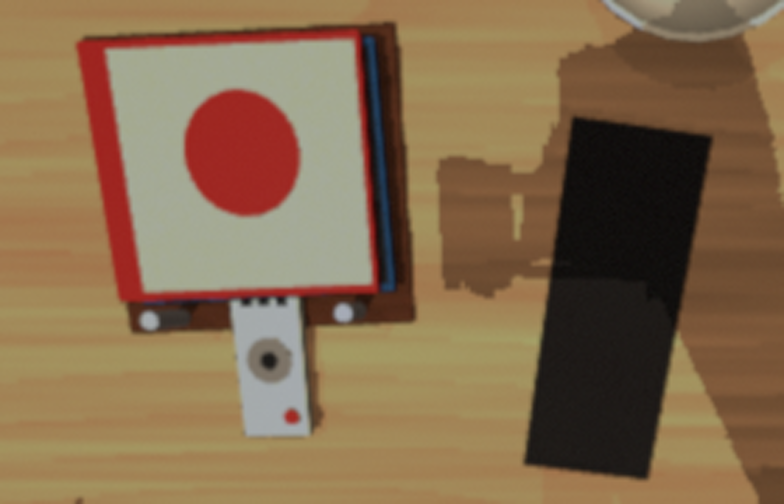

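```bash
cat >> h.py <<'E'
from scipy.spatial.transform import Rotation as Ro
def down(yaw): return (Ro.from_euler('z',yaw)*Ro.from_euler('x',np.pi)).as_rotvec()
YR=0.028; AX=np.array([np.cos(YR),np.sin(YR),0])
G=np.array([498.9,221.5,0])+29*AX+[0,0,17.5]
E
python3 - <<'E'
from h import *
np.set_printoptions(precision=2,suppress=True)
def st(m):
    o=readout.observe(); print(m,*[np.array(o[k]) for k in("t","tcp_pos","contact_force","grip_width","grip_force")])
grip(0.65,30)
robot.movep(G+[0,0,90],down(YR))
print("end ik",kinematics.ik(G-125*AX,down(YR)))
robot.servo_line(G,feed=80); st("at")
grip(0.0,30); st("gripped")
im,d,i=shot("wrist"); 
robot.servo_line(G-20*AX,feed=40); st("pull20")
i2=shot("side","s1")
E
```

```text
end ik [-0.01  0.62 -0.68  2.15  0.7   0.6  -2.74]
at 8.3917 [528.29 222.54  18.04] [-0.65 -0.25  0.55] 0.6492463478793018 0.0
gripped 8.825 [528.09 222.12  17.8 ] [-0.25 -0.46  3.64] 0.42917775025795596 29.967313706874847
pull20 9.525 [507.39 222.05  17.66] [0.41 0.34 4.25] 0.4325886221001883 29.95747447013855
```

View pics/s1.png

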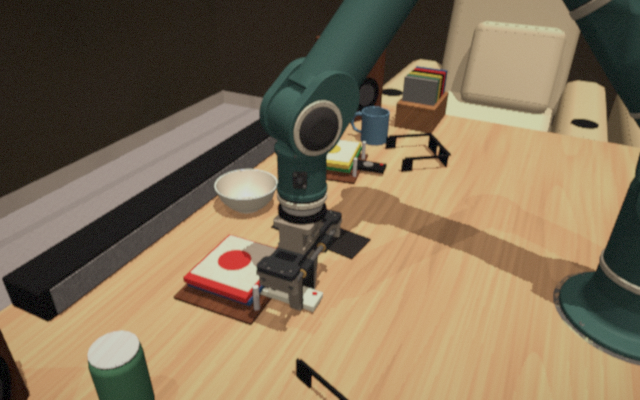

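The remote has followed the gripper: its end is at (315,297) and the stack is still flat behind the posts. I'll carry on with the pull.

```bash
python3 - <<'E'
from h import *
np.set_printoptions(precision=2,suppress=True)
def st(m):
    o=readout.observe(); print(m,*[np.array(o[k]) for k in("t","tcp_pos","contact_force","grip_width","grip_force")])
for s in(60,95,128):
    robot.servo_line(G-s*AX,feed=38); st(s)
robot.servo_line(G-130*AX+[0,0,80],feed=80); robot.hold(0.2); st("up")
shot("side","s2"); im,d,i=shot("scene","sc2"); P=cloud(i,d)
cv2.imwrite("pics/s2c.png",np.hstack([cv2.resize(cv2.imread("pics/s2.png")[190:350,160:360],(400,320)),cv2.resize(cv2.imread("pics/sc2.png")[110:270,330:530],(400,320))]))
s=(P[...,0]>570)&(P[...,0]<730)&(P[...,1]>140)&(P[...,1]<310)&(P[...,2]>22)
Q=P[s]; print(len(Q),np.percentile(Q[:,2],[5,25,50,75,95]))
A=np.c_[Q[:,:2],np.ones(len(Q))][abs(Q[:,2]-np.median(Q[:,2]))<5]; z=Q[abs(Q[:,2]-np.median(Q[:,2]))<5][:,2]
print("plane",np.linalg.lstsq(A,z,rcond=None)[0]*[1000,1000,1])
E
```

```text
60 10.775 [467.06 220.36  17.16] [-0.64 -1.74  1.75] 0.42990195026741734 29.964698553085327
95 11.85 [432.87 219.64  17.43] [-0.29  0.28 -0.04] 0.4302090848013768 29.96033102273941
128 12.8667 [400.27 218.77  17.55] [ 0.08  0.23 -0.53] 0.4283548260740051 29.960781633853912
up 14.2167 [397.66 218.66  97.13] [ 0.51 -0.54 -0.85] 0.42910177170589003 29.960773587226868
3532 [27.13 32.23 33.37 34.41 35.85]
plane [-2.64  0.64 34.95]
```

View pics/s2c.png

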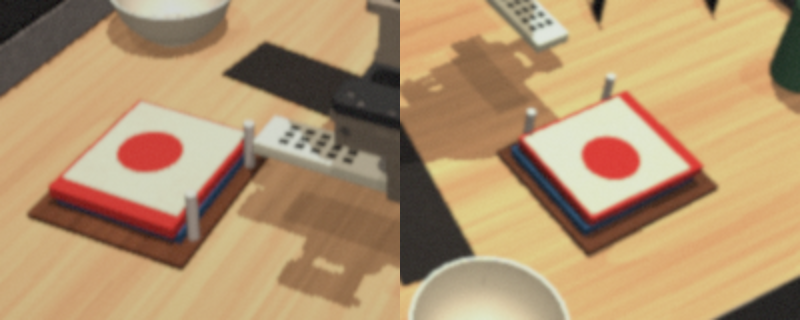

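The stack has settled flat on the stand (side crop 150,165; scene crop 610,155), with its top at about 33 mm. The remote is held level, keys up. Next I'll place it on the mat.

```bash
cat >> h.py <<'E'
YM=-0.119; AM=np.array([np.cos(YM),np.sin(YM),0])
T=np.array([572.6,20.5,0])-51*AM
E
python3 - <<'E'
from h import *
np.set_printoptions(precision=2,suppress=True)
def st(m):
    o=readout.observe(); print(m,*[np.array(o[k]) for k in("t","tcp_pos","contact_force","grip_width")]); return o
robot.movep(T+[0,0,97],down(YM)); st("above")
robot.servo_line(T+[0,0,20],feed=60); robot.hold(.2)
o=st("near")
im,d,i=shot("scene","sc3"); P=cloud(i,d)
Rt=P-T; a=Rt@AM; b=Rt@np.array([-AM[1],AM[0],0])
s=(a>20)&(a<140)&(abs(b)<16)&(P[...,2]<60)&(P[...,2]>-10); print(s.sum(),"slope",np.polyfit(a[s],P[...,2][s],1), "a max",a[(abs(b)<16)&(P[...,2]>12)&(P[...,2]<45)&(a<180)].max())
z=20;f0=o["contact_force"][2]
while z>12.5:
    z-=0.75; robot.servo_line(T+[0,0,z],feed=15); robot.hold(.1); o=readout.observe()
    print(z,o["tcp_pos"][2],o["contact_force"][2]-f0)
    if o["contact_force"][2]-f0>3: break
print(o["t"])
shot("side","s3"); shot("scene","sc4")
cv2.imwrite("pics/p.png",np.hstack([cv2.resize(cv2.imread("pics/s3.png")[170:290,230:430],(400,240)),cv2.resize(cv2.imread("pics/sc4.png")[140:260,260:460],(400,240))]))
E
```

```text
above 15.225 [521.19  28.46  97.05] [-0.37  1.26  0.06] 0.4335162150987527
near 16.8583 [522.14  26.48  20.24] [ 0.19 -0.13 -1.82] 0.4335250709801528
845 slope [-0.1  30.81] a max 131.91454200280123
19.25 19.22287978590364 0.9263805087525857
18.5 18.47701845268404 1.1992159362944248
17.75 17.742920105353793 2.5640424108174904
17.0 17.0040543429993 1.1148610070813478
16.25 16.236887936185525 1.7096845496510231
15.5 15.496741149323501 1.182004384897706
14.75 14.727891165453446 1.399622450265961
14.0 14.010897647982093 0.3595211486574801
13.25 13.767432131382908 7.795896187936359
20.0583
```

View pics/p.png

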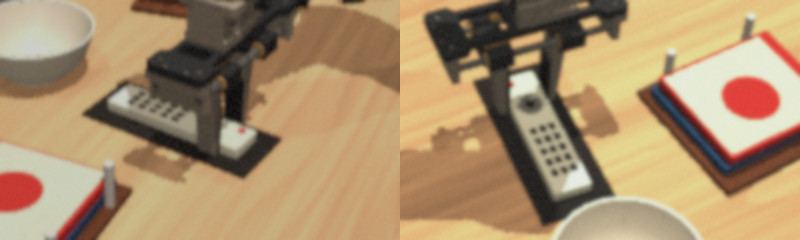

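The remote lies flat on the mat, centred and aligned (side crop 180,120; scene crop 545,130), with contact at the expected height. I'll release and retreat.

```bash
python3 - <<'E'
from h import *
np.set_printoptions(precision=2,suppress=True)
robot.servo_line(T+[0,0,13.8],feed=15)
grip(0.65); robot.hold(.1)
robot.servo_line(T+[0,0,110],feed=60)
robot.movep([430,-150,330],[np.pi,0,0]); robot.hold(.3)
for c in("side","scene"): 
    im,d,i=shot(c,c+"_end")
P=cloud(i,d); Rt=P-[572.6,20.5,0]; a=Rt@AM; b=Rt@np.array([-AM[1],AM[0],0])
s=(abs(a)<95)&(abs(b)<38)&(P[...,2]>12)&(P[...,2]<40); print("remote a,b,z",np.percentile(a[s],[1,99]),np.percentile(b[s],[1,99]),np.median(P[...,2][s]),np.polyfit(a[s],P[...,2][s],1))
s=(P[...,0]>570)&(P[...,0]<730)&(P[...,1]>140)&(P[...,1]<310)&(P[...,2]>22); print("case z",np.percentile(P[s][:,2],[5,50,95]))
o=readout.observe(); print(o["t"],o["contact_force"])
cv2.imwrite("pics/e.png",np.hstack([cv2.resize(cv2.imread("pics/side_end.png")[170:330,160:400],(390,260)),cv2.resize(cv2.imread("pics/scene_end.png")[110:270,280:520],(390,260))]))
E
```

```text
remote a,b,z [-78.75  78.45] [-23.42  16.16] 18.22681989921337 [-0.   18.16]
case z [26.65 33.29 35.9 ]
24.2833 [-0.63  0.37 -0.16]
```

View pics/e.png

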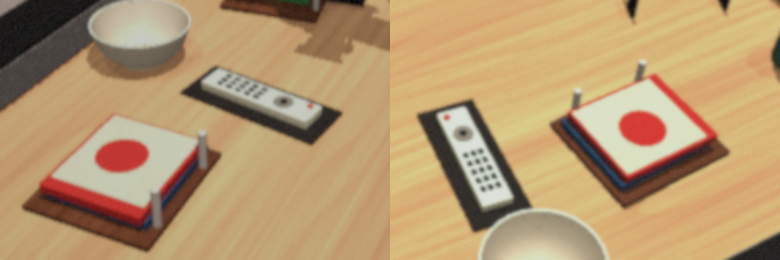

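The remote lies flat and wholly on the mat (side crop 262,97; scene crop 475,158), keys up. The stack is flat on the stand and the arm is clear.

```bash
python3 -c "
from cell import *
print(ticket.job_done())"
```

```text
the job is handed in; nothing more can be done
None
```

The white remote is out from under the cases and lies flat, lengthwise and buttons up, wholly on the mat. The two cases sit flat in their stack on the stand, and I handed the job in at about 24 s; no verdict came back.

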